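Select the square mask on the mask lamp

TASK

On the mask lamp, push the upright tab at the rim of the mask wheel with the fingertips until the mask with the square opening has clicked into place under the lens ring; only then press the lamp's round button right down and let it come back up. Do not pinch the tab, and leave the loose things round the lamp where they are.

Things in the scene. Friction and masses are not known exactly. Their poses are not given: they have to be found in the camera images.
- mask_lamp: Low grey lamp house, fixed, deck 36 mm high. The origin lies at table height under the axis of the mask wheel; x points to the lamp's rear, z up. It reaches from x = -70 to +130 mm and y = -110 to +110 mm. At the rear, x = 114 mm, a column 22 mm wide carries the lens ring on an arm, top 80 mm above the table.
- wheel_centre (a point): Centre of the mask wheel's top, 52 mm above the table: a level dark steel disc of radius 85 mm with five masks, white discs 35 mm wide (tops 55 mm high), 58 mm from the axis and 40 deg apart; the black shape on each is its opening. A centre boss of radius 13 mm rises to 66 mm.
- mask_wheel (a joint): Turn of the mask wheel, rad, growing anticlockwise seen from above; stops at -0.15 and 2.95. Under the lens ring comes at 0 the large round (26 mm), 0.698 the single bar, 1.396 the small round (11 mm), 2.094 the square (22 mm), 2.793 the cross. A spring click pulls it to each of these from about 15 deg either side; past the crest between two it takes about 4 N at the tab. Starts at -0.1 to 1.4.
- tab (a point): Middle of the push tab, 101 mm from the wheel's axis: an upright bright aluminium plate on the rim, 46 to 96 mm above the table, 88 to 114 mm from the axis, 12 mm thick in the direction in which it moves. It lies 1.745 rad + mask_wheel anticlockwise from the lamp's x axis: as the joint grows it goes from the left side (y) round the front (-x) to the right.
- click_housing (a point): Middle of the top of the click's fixed dark steel housing, 20 x 18 mm, 52 mm high, just beyond the wheel's rim at the lamp's rear left.
- square_mask (a point): Centre of the mask with the square opening, on the wheel, 58 mm from the axis, 53 mm above the table.
- lens_ring (a point): The fixed point on the wheel's level under the centre of the lens ring, 58 mm to the rear (x) of the wheel's axis. The ring itself is an open aluminium ring of 52 mm outside and 38 mm inside diameter, 72 to 80 mm above the table.
- lamp_button (a joint): Travel of the lamp's push button, m: 0 up, 0.006 fully down; springs back when let go. 1.5 N starts it, 5 N takes it fully down.
- lamp_button_top (a point): Middle of the top of the button's black cap, 28 mm across, 54 mm above the table when up, in a dark housing 44 mm wide and 48 mm high; on the lamp house's rear right corner, at x = 95, y = -85 mm of mask_lamp. It moves straight down.
- eraser_2: Loose bystander: grey putty eraser, 22 x 42 x 12 mm, lying near the lamp; origin at the centre of its underside. Not to be moved.
- spare_tube: Loose bystander: tube of oil colour, 34 x 125 x 23 mm, lying in front of the lamp; origin at the centre of its underside. Not to be moved.
- rinsing_jar: Loose bystander: glass jar with dark lid, 70 mm wide, 86 mm tall, standing to the right of the lamp; origin at the centre of its underside. Not to be moved.
- tape_roll: Loose bystander: roll of masking tape, 104 mm across, 25 mm high, lying to the left of the lamp; origin at the centre of its underside. Not to be moved.
- tea_light: Loose bystander: tea light in its cup, 38 mm wide, 15 mm high, to the left of the lamp; origin at the centre of its underside. Not to be moved.

How it is judged:
By the outcome, as a careful person would: the job done as asked, in the order asked, and still so for the second after the job is handed in, with the robot touching nothing.
It also fails if it takes over 40 s, if anything falls off the work surface, if the arm or the gripper's body presses on something with over 40 N, if the wrist force passes 120 N, or if a joint passes its speed limit or range.

ROBOT

A 6-joint arm with a two-finger parallel gripper is mounted at the origin on a cart in front of the work surface, level with it; the furniture and walls round the work are solid. World frame = base frame: x ahead of the robot, y to its left, z up, the work surface at z = 0. Lengths are in m, angles in degrees, forces in N, time in s.
With the tool pointing down it reaches from about 0.4 to 0.825 m from the base axis. Payload 7 kg.
Tool frame: the origin (TCP) lies midway between the tips of the shut fingers; the grasp point (between the pads) lies r.grasp_offset behind it (r.grasp_offset is the distance from the TCP to the grasp point, in m); x points along the fingers, z is the direction in which the jaws open and shut, and the axes are right-handed (so a half turn about x gives the same grasp; the last joint's range is limited). The gripper opens to 88 mm and grips with 3 to 60 N. Pads are 19 mm wide; open, the fingers measure 130 mm over their backs; the gripper's body (78 mm by 193 mm) begins 47 mm behind the grasp point.
Start: joints at [84.975, 20.546, 0.682, 0, -70.136, -16.507], TCP at [0.248, 0.628, 0.227] pointing down, gripper open.
Joint ranges: [-176.03, 176.03], [-82.01, 121.73], [-58.28, 71.71], [-173.87, 95.51], [-174.79, -0.11], [-173.66, 173.66]. Speed limits (degrees/s): [136.94, 136.94, 172.46, 180, 180, 180].

INTERFACE

Orientations are given as [roll, pitch, yaw] about the fixed x, y, z axes, in that order (R = Rz(yaw) Ry(pitch) Rx(roll)).
In Python, from plant import readout, vision, close_job, r gives the robot as it stands.
- The arm moves only by the shell command python3 -m handwheel 'ROWS' [OPENING] [FORCE]. ROWS is JSON, a list that holds one entry, the list of rows, each a list of 4 numbers: the shift along the world's x, y, z in units of 40 mm (1.0 is 40 mm), then the turn about the world's z in units of 5 degrees (1.0 is 5 degrees). In form: [[[tx, ty, tz, roll], ...]]. A call has 1 to 8 rows; each row shifts and turns the pose as measured when the row begins; what a row does not reach is not made up. A row lasts 1/10 s, in which the tool goes at most 50 mm and 8.59 degrees, less where a joint would pass 70% of its speed; a pose out of reach is approached as far as the arm can. A call is refused whole if a number of a shift passes 1 or a number of a turn 1, either way. A call with a gripper value outside its range is refused whole. OPENING is the finger opening in mm, from 0 to 87.6, set as the call begins (- or left out, the last holds). The fingers move at their own pace and stop on an object; FORCE is the grip in N (left out, the last holds). Time passes only in rows, so rows that do not move let the fingers close. It gives the time, the measured TCP pose, the force and the opening at its end, in the units of the state.
- readout.get_state(): the state, without advancing time (a new reading comes with each control period).
- vision.capture(name): name is "side" or "top" or "wrist"; returns the picture (400x640x3 uint8, blue, green, red); there is no depth.
- vision.get_calibration(name): a dict with "intrinsics" (3x3 intrinsics, pixels), "pose" (4x4, takes a point from camera to world coordinates). Camera axes: x right, y up, looking along -z (the intrinsics and any distortion apply to the point x, -y, -z); pixel columns grow to the right and rows downward; lengths in m; the calibration is good to about 2 mm. A picture is of the moment at which its call begins: read the wrist's pose just before it. get_calibration takes no time and is no camera call; for the wrist camera it gives the pose at the moment of the call.
- close_job(): hands the job in, once; it reports no verdict.
The state is a dict: "time_s": time; "joints": joint angles; "qd": joint speeds; "joint_torque": joint torques, N m; "tcp_pos": TCP position; "eef_rot": TCP orientation; "contact_force": force on the tool from outside, world axes, zero at the start; "moment": the same for the moment, N m; "gripper_width": finger opening in m.
Only numpy, scipy, OpenCV 4.12 (cv2) and the standard library are available. Lean on these libraries where they do the work, as an engineer would, in place of code of your own. Each camera call takes 0.05 s, during which the arm holds its last target.

## Working session

There is one attempt and no reset: what is moved stays moved. The work goes in short steps, Python scripts to look and compute and a shell command to move; the robot and the scene stay as the last step left them, time stands still between calls to the robot, and variables do not carry over. Pictures are saved under pics/ and viewed, and the job is handed in when it is done.

```bash
mkdir -p pics; ls
python3 - <<'E'
from plant import readout, vision, r
import cv2
print(readout.get_state(), r.grasp_offset)
for n in("top","side"):
    cv2.imwrite(f"pics/{n}0.png",vision.capture(n)); print(vision.get_calibration(n))
E
```

```text
pics
{'time_s': 0.0, 'joints': array([ 8.49742755e+01,  2.05916625e+01,  6.31801389e-01, -2.13388658e-02,
       -7.01361682e+01, -1.65058959e+01]), 'qd': array([-0.02137386,  0.01302949, -0.12390299, -0.07238548,  0.00568273,
       -0.13853395]), 'joint_torque': array([ 1.69017716e-03, -5.82713985e+01,  2.93038934e+01,  6.99707463e+00,
        6.87621126e-03, -1.53871306e-04]), 'tcp_pos': array([0.24758185, 0.62740364, 0.22560132]), 'eef_rot': array([   4.70860374,   89.90189722, -106.83028411]), 'contact_force': array([0.06844618, 0.61846365, 0.13626072]), 'moment': array([-0.0293419 ,  0.01475729,  0.04340808]), 'gripper_width': 0.08771690303906161} 0.0188
{'intrinsics': array([[465.69682934,   0.        , 317.97148698],
       [  0.        , 465.69682934, 200.38941094],
       [  0.        ,   0.        ,   1.        ]]), 'pose': array([[-0.05886166,  0.97820034, -0.19914667,  0.36132396],
       [-0.99826563, -0.05788176,  0.0107439 ,  0.1767666 ],
       [-0.00101727,  0.19943368,  0.9799108 ,  1.00499648],
       [ 0.        ,  0.        ,  0.        ,  1.        ]])}
{'intrinsics': array([[414.06529069,   0.        , 319.55270973],
       [  0.        , 414.06529069, 202.76928908],
       [  0.        ,   0.        ,   1.        ]]), 'pose': array([[ 0.89449408,  0.22698332, -0.38517388,  0.17192487],
       [-0.44665269,  0.41605317, -0.79208657, -0.60423776],
       [-0.01953762,  0.88055569,  0.47353981,  0.51304282],
       [ 0.        ,  0.        ,  0.        ,  1.        ]])}
```

View pics/top0.png

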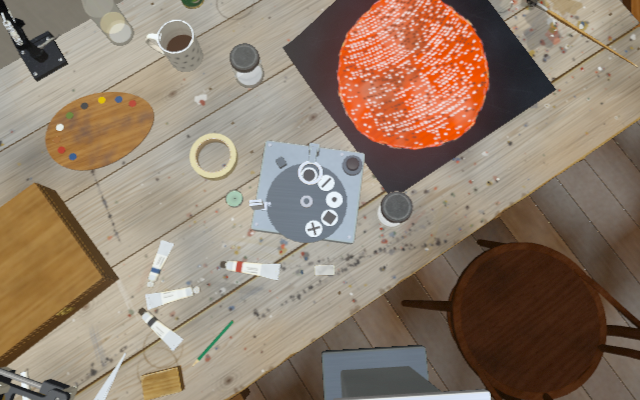

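View pics/side0.png

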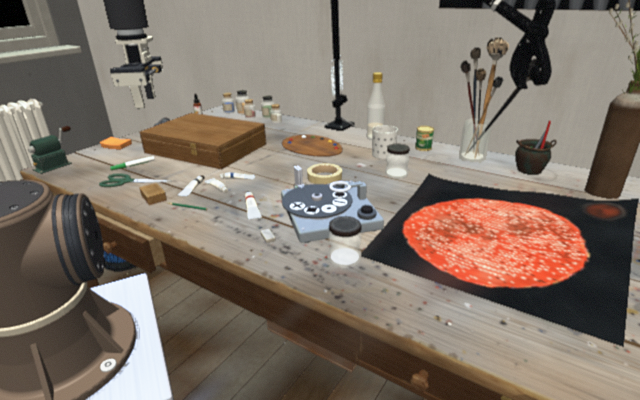

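```bash
cat > h.py <<'E'
import numpy as np,cv2
from plant import readout, vision, r
def pix2w(n,u,v,z):
    c=vision.get_calibration(n);K=c["intrinsics"];T=c["pose"]
    d=np.array([(u-K[0,2])/K[0,0],-(v-K[1,2])/K[1,1],-1.]);d=T[:3,:3]@d;o=T[:3,3]
    return o+d*(z-o[2])/d[2]
def w2pix(n,p,c=None):
    c=c or vision.get_calibration(n);K=c["intrinsics"];T=c["pose"]
    q=T[:3,:3].T@(np.asarray(p)-T[:3,3]);return np.array([K[0,2]+K[0,0]*q[0]/-q[2],K[1,2]-K[1,1]*q[1]/-q[2]])
def zoom(n,out,x0,y0,w,h,s):
    im=vision.capture(n);cv2.imwrite(out,cv2.resize(im[y0:y0+h,x0:x0+w],None,fx=s,fy=s,interpolation=cv2.INTER_CUBIC))
E
python3 - <<'E'
from h import *
im=cv2.imread("pics/top0.png")[125:290,180:425]
cv2.imwrite("pics/top0z.png",cv2.resize(im,None,fx=3.2,fy=3.2,interpolation=cv2.INTER_CUBIC))
E
```

```text
(no output)
```

View pics/top0z.png

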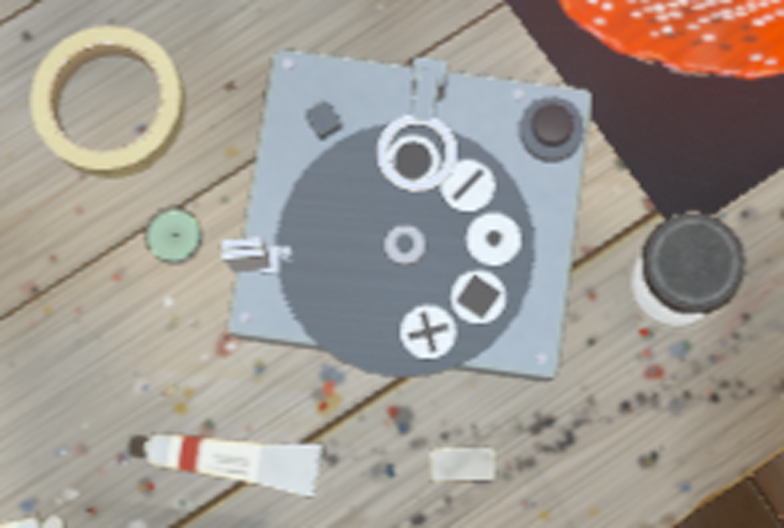

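Run:
```python
from h import *
Z=lambda x,y,z: pix2w("top",180+x/3.2,125+y/3.2,z)
loc={"boss":((405,244,.066),(0,0)),"btn":((552,122,.054),(.095,-.085)),"c1":((276,52,.036),(.13,.11)),"c2":((590,92,.036),(.13,-.11)),"c3":((555,378,.036),(-.07,-.11)),"c4":((230,333,.036),(-.07,.11))}
A=[];B=[]
for k,(p,l) in loc.items():
    w=Z(*p);A.append(l);B.append(w[:2]);print(k,w.round(4))
A=np.array(A);B=np.array(B)
a=A-A.mean(0);b=B-B.mean(0)
za=a[:,0]+1j*a[:,1];zb=b[:,0]+1j*b[:,1]
th=np.angle((zb*za.conj()).sum());R=np.array([[np.cos(th),-np.sin(th)],[np.sin(th),np.cos(th)]])
o=B.mean(0)-R@A.mean(0);print("yaw",np.degrees(th),"o",o);print((B-(A@R.T+o)).round(4))
np.savez("lamp.npz",R=R,o=o,th=th)
def L(x,y,z): 
    w=Z(x,y,z)[:2]; return R.T@(w-o)
for n,p in dict(large=(413,160,.055),bar=(467,186,.055),small=(494,239,.055),square=(479,296,.055),cross=(429,331,.055),tabtop=(237,248,.096),tabbot=(262,262,.096),ring=(417,153,.08)).items():
    q=L(*p);print(n,q.round(4),np.degrees(np.arctan2(q[1],q[0])).round(1),np.hypot(*q).round(4))
for n,p in dict(tape=(106,100,.025),tea=(174,236,.015),jar=(694,262,.086),er=(463,464,.012),tubeL=(140,447,.01),tubeR=(320,470,.01)).items():
    print(n,Z(*p).round(3),L(*p).round(3))
print("btn top",R@[.095,-.085]+o)
```

```text
boss [0.5517 0.19   0.066 ]
btn [0.6307 0.0886 0.054 ]
c1 [0.6963 0.271  0.036 ]
c2 [0.6553 0.0597 0.036 ]
c3 [0.4631 0.0977 0.036 ]
c4 [0.5052 0.3081 0.036 ]
yaw -10.967442518462082 o [0.55123091 0.18990208]
[[ 0.0005  0.0001]
 [ 0.0024  0.0002]
 [-0.0035 -0.0022]
 [-0.0026  0.0025]
 [ 0.0016  0.0025]
 [ 0.0017 -0.0031]]
large [0.0592 0.0033] 3.2 0.0593
bar [ 0.0464 -0.0342] -36.4 0.0577
small [ 0.0136 -0.0562] -76.4 0.0578
square [-0.025  -0.0513] -116.0 0.057
cross [-0.0518 -0.0223] -156.7 0.0564
tabtop [-0.0217  0.1019] 102.0 0.1041
tabbot [-0.0284  0.0851] 108.5 0.0897
ring [ 0.0577 -0.    ] -0.0 0.0577
tape [0.673 0.389 0.025] [0.081 0.219]
tea [0.577 0.347 0.015] [-0.005  0.159]
jar [0.525 0.009 0.086] [ 0.009 -0.182]
er [0.413 0.161 0.012] [-0.131 -0.055]
tubeL [0.436 0.374 0.01 ] [-0.148  0.158]
tubeR [0.414 0.255 0.01 ] [-0.147  0.038]
btn top [0.62832443 0.0883807 ]
```

```bash
python3 -m handwheel '[[[0.6,-0.6,0,-1],[0.6,-0.6,0,-1],[0.6,-0.6,0,-1],[0.6,-0.6,0,-1],[0.6,-0.6,0,-1],[0.6,-0.6,0,-1],[0.6,-0.6,0,-1],[0.6,-0.6,0,-1]]]' 0 30
```

```text
time_s: 0.9
tcp_pos: [0.441, 0.4293, 0.2208]
eef_rot: [13.7, 89.5, -139.0]
contact_force: [0.3, 0.3, 0.4]
gripper_width: 0.0292
```

```bash
python3 -m handwheel '[[[0.45,-0.45,0,-1],[0.45,-0.45,0,-1],[0.45,-0.45,0,-1],[0.45,-0.45,0,-1],[0.45,-0.45,0,-1],[0.45,-0.45,0,-1],[0.45,-0.45,-0.2,-1],[0,-0.2,-0.2,-1]]]'; python3 -m handwheel '[[[0,0,-0.2,-1],[0,0,-0.2,-1],[0,0,-0.2,-1],[0,0,-0.2,-1],[0,0,-0.2,-1],[0,0,-0.2,-1],[0,0,0,-1],[0,0,0,-1]]]'; python3 -m handwheel '[[[0,0,0,-1],[0,0,0,-1],[0,0,0,-1],[0,0,0,-1],[0,0,0,-1],[0,0,0,-1],[0,0,0,-1],[0,0,0,-1]]]'; python3 -c "
from h import *
s=readout.get_state();print(s['joints'],s['tcp_pos'])
zoom('top','pics/t1.png',180,125,245,165,3.2)
cv2.imwrite('pics/w1.png',vision.capture('wrist'))"
```

```text
time_s: 1.7
tcp_pos: [0.5732, 0.2858, 0.2021]
eef_rot: [20.9, 89.3, -173.6]
contact_force: [-1.4, -0.5, -0.9]
gripper_width: 0.0004
time_s: 2.5
tcp_pos: [0.5716, 0.2813, 0.1466]
eef_rot: [44.1, 88.9, 167.6]
contact_force: [0.5, -0.5, 0.1]
gripper_width: 0.0004
time_s: 3.3
tcp_pos: [0.5692, 0.2797, 0.1422]
eef_rot: [62.2, 88.6, 143.9]
contact_force: [-0.2, -1.2, -0.2]
gripper_width: 0.0011
[  42.92047679   20.74974496   -9.95196519   -1.57016371  -59.56978479
 -140.48504443] [0.56924119 0.27973137 0.14222828]
```

View pics/t1.png

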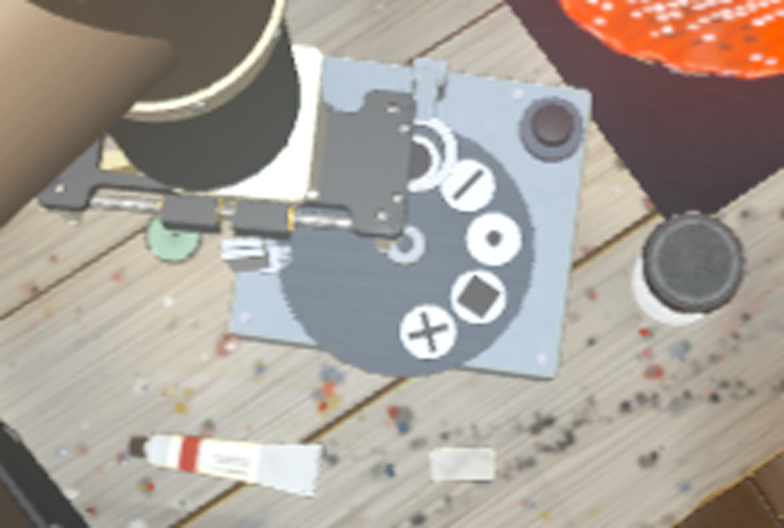

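View pics/w1.png

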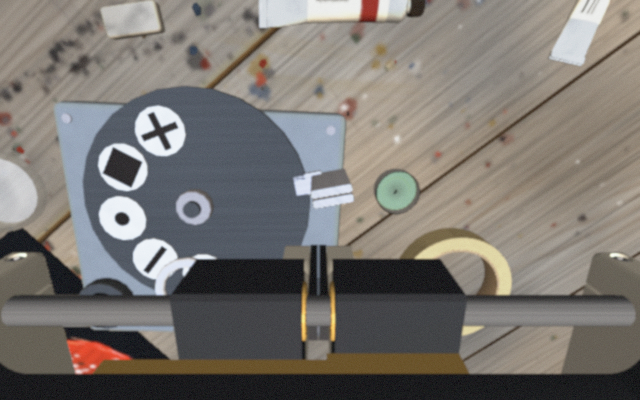

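```bash
python3 -c "
from h import *
s=readout.get_state();c=vision.get_calibration('wrist')
o=np.array([.5512,.1899])
for a in (88,92.5):
  a=np.radians(a);e=np.array([np.cos(a),np.sin(a)]);t=np.array([-e[1],e[0]])
  print([w2pix('wrist',[*(o+e*r_+t*k),.096],c).round() for r_ in(.088,.114) for k in(-.006,.006)])
print(w2pix('wrist',[*o,.066],c), w2pix('wrist',s['tcp_pos'],c),s['tcp_pos'])
"
```

```text
[array([311., 213.]), array([309., 194.]), array([352., 208.]), array([351., 190.])]
[array([310., 202.]), array([307., 184.]), array([351., 195.]), array([348., 176.])]
[188.19324927 204.21790954] [317.15091671 257.70030488] [0.5691834  0.27969372 0.14219656]
```

```bash
python3 -c "
import cv2
im=cv2.imread('pics/w1.png')[150:290,240:440];cv2.imwrite('pics/w1z.png',cv2.resize(im,None,fx=4,fy=4))"
```

```text
(no output)
```

View pics/w1z.png

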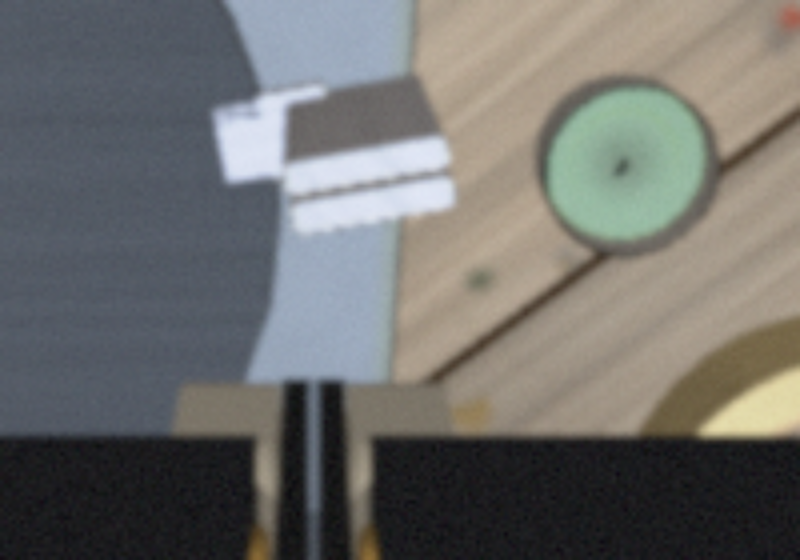

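```bash
python3 -m handwheel '[[[0.25,0.3,0,0],[0,0,-0.4,0],[0,0,-0.4,0],[0,0,-0.4,0],[0,0,-0.2,0],[0,0,0,0]]]'
```

```text
time_s: 4.0
tcp_pos: [0.5794, 0.292, 0.0841]
eef_rot: [63.1, 88.6, 145.8]
contact_force: [0.0, -0.7, -0.6]
gripper_width: 0.0003
```

```bash
python3 -m handwheel '[[[0,0,-0.35,0],[0,0,0,0]]]'
cat > plan.py <<'E'
from h import *
import sys
st=float(sys.argv[1]);n=int(sys.argv[2]);off=float(sys.argv[3]) if len(sys.argv)>3 else .0155
o=np.array([.5512,.1899]);s=readout.get_state();p=s['tcp_pos']
f=lambda a:o+.101*np.array([np.cos(a),np.sin(a)])-off*np.array([-np.sin(a),np.cos(a)])
e=s['eef_rot'];jaw=(e[2]-e[0])%360
from scipy.optimize import minimize_scalar
d=p[:2]-o;a0=np.degrees(np.arctan2(d[1],d[0])+np.arctan2(off,.101))%360
print("alpha",a0,"r err",np.hypot(*d)-np.hypot(.101,off),"jaw",jaw,"z",p[2])
q=p[:2]
for i in range(1,n+1):
    t=f(np.radians(a0+st*i));print(((t-q)/.04).round(2));q=t
E
python3 plan.py 3.5 8
```

```text
time_s: 4.2
tcp_pos: [0.5796, 0.2922, 0.0697]
eef_rot: [61.5, 88.6, 144.3]
contact_force: [-0.2, -0.5, 0.7]
gripper_width: 0.0007
alpha 83.18576875017423 r err 0.00395061442862768 jaw 82.81392730015483 z 0.06973171748723876
[-0.18 -0.06]
[-0.15  0.03]
[-0.15  0.02]
[-0.16  0.01]
[-0.16 -0.  ]
[-0.16 -0.01]
[-0.15 -0.02]
[-0.15 -0.03]
```

```bash
python3 -m handwheel '[[[-0.17,-0.06,0,0.7],[-0.16,0.03,0,0.7],[-0.16,0.02,0,0.7],[-0.16,0.01,0,0.7],[-0.16,0,0,0.7],[-0.16,-0.01,0,0.7],[-0.16,-0.02,0,0.7],[-0.16,-0.03,0,0.7]]]'; python3 plan.py 3.5 8;python3 -c "
from h import *
zoom('top','pics/t2.png',180,125,245,165,3.2)"
```

```text
time_s: 5.0
tcp_pos: [0.5421, 0.2935, 0.0731]
eef_rot: [-21.7, 89.0, 90.4]
contact_force: [5.2, 2.5, -4.5]
gripper_width: 0.0004
alpha 103.7621960800751 r err 0.0018026816711998045 jaw 112.11280450430588 z 0.0731239743101568
[-0.15 -0.06]
[-0.15 -0.03]
[-0.15 -0.04]
[-0.15 -0.05]
[-0.15 -0.06]
[-0.14 -0.06]
[-0.14 -0.07]
[-0.13 -0.08]
```

View pics/t2.png

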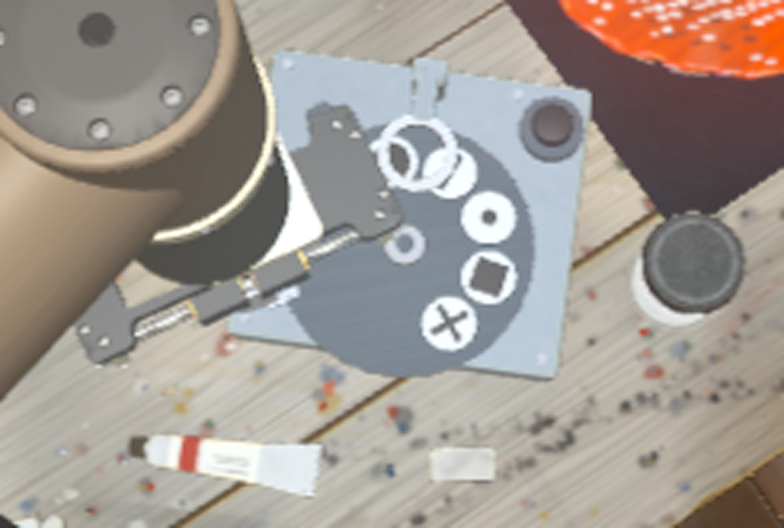

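```bash
python3 -m handwheel '[[[-0.17,-0.06,-0.05,0.4],[-0.17,-0.05,-0.05,0.4],[-0.17,-0.06,0,0.5],[-0.17,-0.06,0,0.5],[-0.16,-0.07,0,0.5],[-0.16,-0.08,0,0.5],[-0.15,-0.09,0,0.5],[-0.15,-0.1,0,0.5]]]'; python3 plan.py 3.5 8
```

```text
time_s: 5.85
tcp_pos: [0.5046, 0.2818, 0.0791]
eef_rot: [-68.3, 87.2, 63.7]
contact_force: [4.7, 3.9, -5.5]
gripper_width: 0.0005
alpha 125.6271950481608 r err 0.0008184452955412036 jaw 132.00631323106245 z 0.07908444180063084
[-0.13 -0.09]
[-0.13 -0.08]
[-0.13 -0.09]
[-0.12 -0.1 ]
[-0.11 -0.11]
[-0.11 -0.11]
[-0.1  -0.12]
[-0.09 -0.12]
```

```bash
python3 -m handwheel '[[[-0.14,-0.1,-0.15,0.4],[-0.14,-0.1,-0.15,0.4],[-0.14,-0.1,-0.15,0.5],[-0.13,-0.11,-0.1,0.5],[-0.12,-0.12,-0.05,0.5],[-0.12,-0.13,-0.05,0.5]]]'; python3 plan.py 3.5 8;python3 -c "
from h import *
zoom('top','pics/t3.png',180,125,245,165,3.2)
zoom('side','pics/s3.png',220,130,200,150,4)"
```

```text
time_s: 6.45
tcp_pos: [0.498, 0.2824, 0.0725]
eef_rot: [-86.6, 83.3, 60.4]
contact_force: [4.0, 14.1, -7.9]
gripper_width: 0.0002
alpha 128.6220520391006 r err 0.004529371202012772 jaw 146.9570397671102 z 0.07249396195334964
[-0.08 -0.18]
[-0.13 -0.09]
[-0.12 -0.1 ]
[-0.12 -0.1 ]
[-0.11 -0.11]
[-0.1  -0.12]
[-0.09 -0.12]
[-0.09 -0.13]
```

View pics/t3.png

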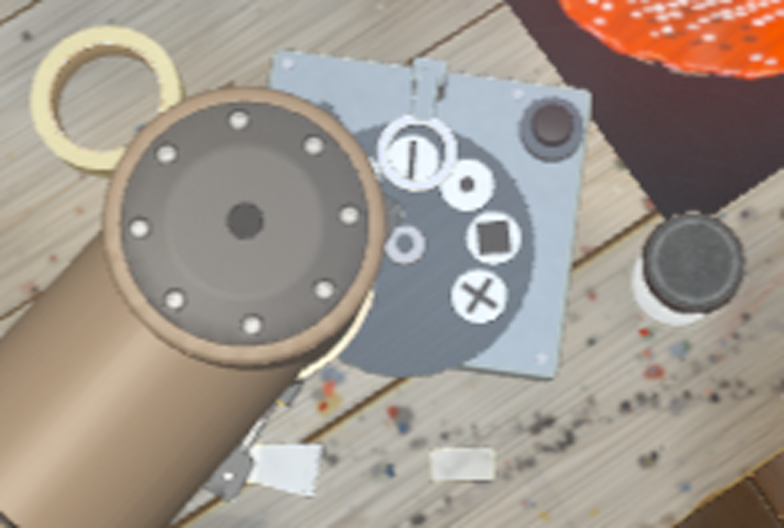

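View pics/s3.png

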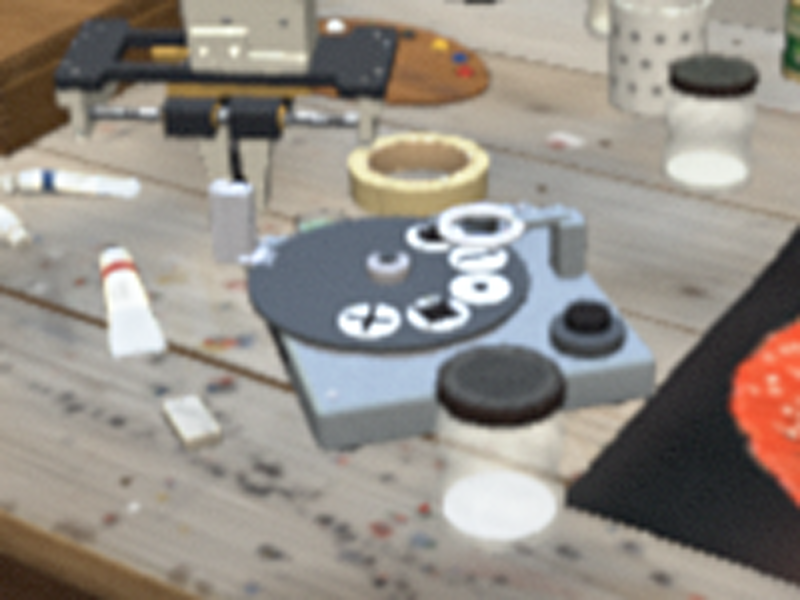

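```bash
python3 -c "
from h import *
s=readout.get_state()
for k in s: print(k,np.round(s[k],3))"
```

```text
time_s 6.55
joints [ 48.122  16.519 -27.537  -2.277 -39.56  -79.534]
qd [ 0.127  0.197  0.004  0.282 -1.543 -2.647]
joint_torque [ -4.903 -45.714  17.942   6.088  -1.781   0.851]
tcp_pos [0.497 0.281 0.072]
eef_rot [-86.012  83.433  60.902]
contact_force [ 0.089  9.576 -0.048]
moment [3.125 0.365 0.102]
gripper_width 0.001
```

```bash
cat > tilt.py <<'E'
from h import *
from scipy.spatial.transform import Rotation as Ro
s=readout.get_state();M=Ro.from_euler('xyz',s['eef_rot'],degrees=True).as_matrix()
print("tcp",s['tcp_pos'].round(4),"fing",M[:,0].round(3),"jaw",M[:,2].round(3),"F",s['contact_force'].round(1),"t",s['time_s'])
E
python3 tilt.py; python3 -m handwheel '[[[0.25,0.25,0,-1],[0,0,-0.1,-1],[0,0,0,-1],[0,0,0,0]]]'; python3 tilt.py; python3 plan.py 7 8
```

```text
tcp [0.4968 0.2813 0.0722] fing [ 0.056  0.1   -0.993] jaw [-0.838  0.546  0.008] F [ 0.1  9.6 -0. ] t 6.55
time_s: 6.95
tcp_pos: [0.5086, 0.2939, 0.0711]
eef_rot: [-85.9, 83.1, 45.4]
contact_force: [-0.0, 0.0, -0.1]
gripper_width: 0.0007
tcp [0.5086 0.2939 0.0711] fing [ 0.084  0.085 -0.993] jaw [-0.66   0.751  0.009] F [-0.   0.  -0.1] t 6.95
alpha 120.99775588888747 r err 0.010223574109382183 jaw 131.27958048981776 z 0.07112035483525558
[-0.18 -0.37]
[-0.26 -0.17]
[-0.24 -0.2 ]
[-0.21 -0.23]
[-0.18 -0.25]
[-0.15 -0.27]
[-0.12 -0.29]
[-0.08 -0.3 ]
```

```bash
python3 -m handwheel '[[[-0.15,-0.35,-0.05,0],[-0.3,-0.2,-0.05,0],[-0.3,-0.22,-0.05,0.5],[-0.3,-0.25,-0.05,0.8]]]'; python3 tilt.py; python3 plan.py 7 6
```

```text
time_s: 7.35
tcp_pos: [0.4785, 0.2611, 0.0701]
eef_rot: [-88.9, 81.4, 49.9]
contact_force: [18.1, 5.3, -6.1]
gripper_width: 0.0004
tcp [0.4785 0.2611 0.0701] fing [ 0.096  0.114 -0.989] jaw [-0.753  0.658  0.003] F [18.1  5.3 -6.1] t 7.35
alpha 144.31455959729382 r err -0.0003906996420797171 jaw 138.83652201682128 z 0.07010679210219718
[-0.21 -0.23]
[-0.17 -0.26]
[-0.14 -0.28]
[-0.11 -0.29]
[-0.07 -0.3 ]
[-0.03 -0.31]
```

```bash
python3 -m handwheel '[[[-0.24,-0.26,-0.05,1],[-0.2,-0.29,-0.05,1],[-0.16,-0.31,-0.05,1],[-0.12,-0.32,-0.05,1]]]'; python3 tilt.py; python3 plan.py 7 6; python3 -c "
from h import *
zoom('top','pics/t4.png',180,125,245,165,3.2)"
```

```text
time_s: 7.75
tcp_pos: [0.4588, 0.2252, 0.0704]
eef_rot: [-92.7, 79.4, 67.8]
contact_force: [-6.8, 18.2, 3.0]
gripper_width: 0.0004
tcp [0.4588 0.2252 0.0704] fing [ 0.07   0.171 -0.983] jaw [-0.942  0.335 -0.009] F [-6.8 18.2  3. ] t 7.75
alpha 167.80463051333723 r err -0.003280438036421654 jaw 160.47204466061663 z 0.07037584137040026
[-0.17 -0.27]
[-0.06 -0.31]
[-0.02 -0.31]
[ 0.02 -0.31]
[ 0.06 -0.31]
[ 0.09 -0.3 ]
```

View pics/t4.png

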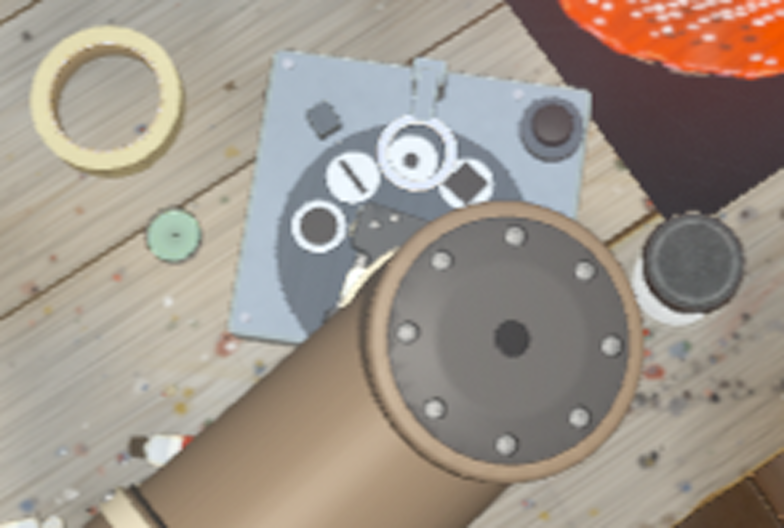

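```bash
python3 -m handwheel '[[[-0.15,-0.32,-0.03,1],[-0.07,-0.34,-0.03,1],[-0.03,-0.34,-0.03,1]]]'; python3 tilt.py; python3 plan.py 7 6; python3 -c "
from h import *
zoom('top','pics/t5.png',180,125,245,165,3.2)"
```

```text
time_s: 8.1
tcp_pos: [0.4533, 0.1922, 0.0711]
eef_rot: [-96.3, 78.2, 80.6]
contact_force: [0.3, 12.7, -3.9]
gripper_width: 0.0003
tcp [0.4533 0.1922 0.0711] fing [ 0.033  0.203 -0.979] jaw [-0.998  0.057 -0.022] F [ 0.3 12.7 -3.9] t 8.1
alpha 187.35361165694894 r err -0.004216780372084866 jaw 176.87166932876775 z 0.07114113126750735
[-0.09 -0.31]
[ 0.05 -0.31]
[ 0.09 -0.3 ]
[ 0.12 -0.29]
[ 0.16 -0.27]
[ 0.19 -0.25]
```

View pics/t5.png

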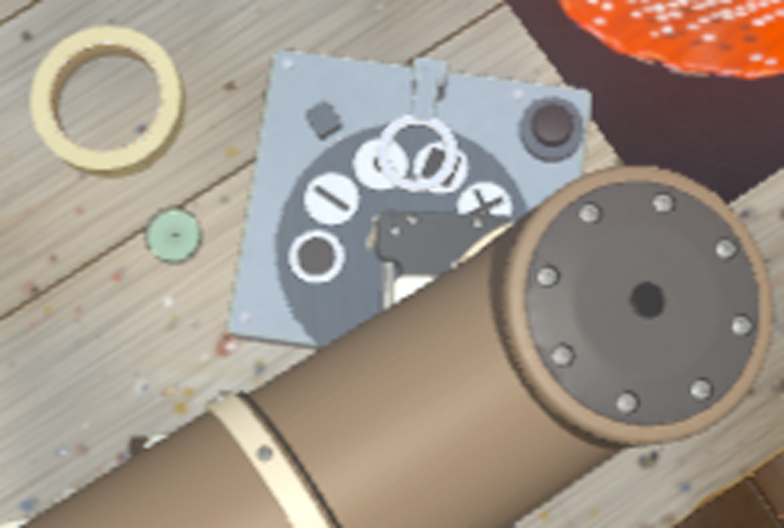

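```bash
python3 -m handwheel '[[[-0.03,-0.32,-0.03,1],[0.05,-0.3,-0.03,1]]]'; python3 tilt.py; python3 plan.py 5 6; python3 -c "
from h import *
zoom('top','pics/t6.png',180,125,245,165,3.2)"
```

```text
time_s: 8.35
tcp_pos: [0.4557, 0.1687, 0.0707]
eef_rot: [-98.2, 77.8, 89.6]
contact_force: [-0.6, 9.0, 1.1]
gripper_width: 0.0006
tcp [0.4557 0.1687 0.0707] fing [ 0.002  0.212 -0.977] jaw [-0.991 -0.131 -0.03 ] F [-0.6  9.   1.1] t 8.35
alpha 201.26187998195192 r err -0.004375545434346484 jaw 187.7356017293165 z 0.07069361391224088
[-0.05 -0.24]
[ 0.08 -0.21]
[ 0.09 -0.2 ]
[ 0.11 -0.19]
[ 0.13 -0.18]
[ 0.14 -0.17]
```

View pics/t6.png

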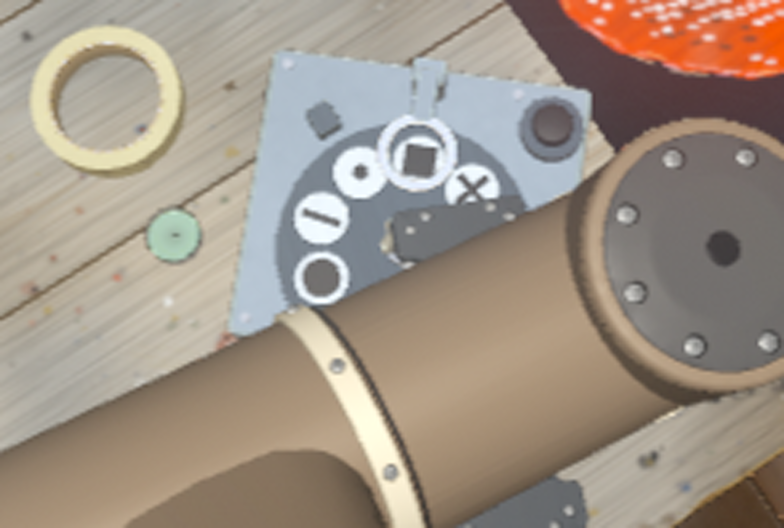

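```bash
python3 -m handwheel '[[[-0.1,0.3,0,0],[-0.1,0.5,0,0],[0,0.3,0,0],[0,0,0,0]]]'; python3 tilt.py;  python3 -c "
from h import *
zoom('top','pics/t7.png',180,125,245,165,3.2)
zoom('side','pics/s7.png',220,130,200,150,4)"
```

```text
time_s: 8.8
tcp_pos: [0.4461, 0.2116, 0.0705]
eef_rot: [-97.8, 77.9, 89.8]
contact_force: [0.0, -0.2, 0.3]
gripper_width: 0.0001
tcp [0.4461 0.2116 0.0705] fing [ 0.001  0.21  -0.978] jaw [-0.991 -0.129 -0.028] F [ 0.  -0.2  0.3] t 8.8
```

View pics/t7.png

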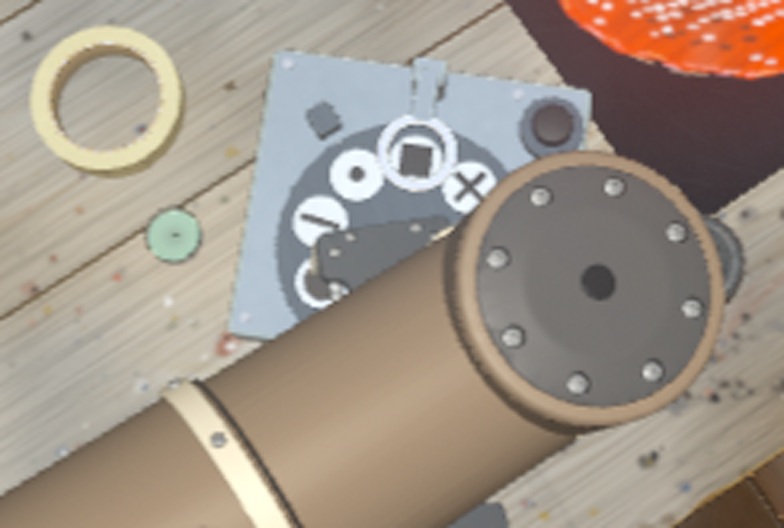

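View pics/s7.png

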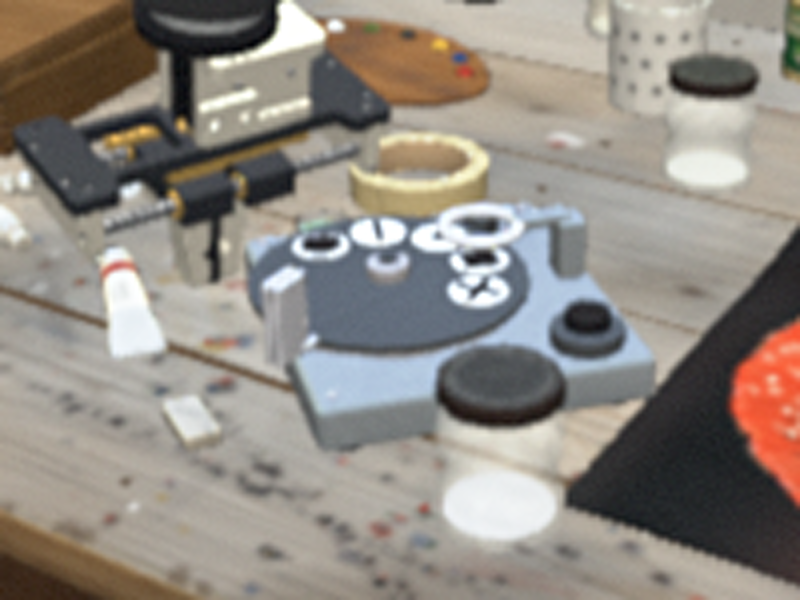

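Run:
```python
from h import *
L=np.load("lamp.npz");R,o,th=L["R"],np.array([.5515,.190]),L["th"]
im=vision.capture("top");g=cv2.cvtColor(im,cv2.COLOR_BGR2GRAY)
for J in (116,117,118,119,120,121,122):
    J_=np.radians(J)
    print(J,[(w2pix("top",[*(o+R@(.058*np.array([np.cos(J_-a),np.sin(J_-a)]))),.055])-[180,125])*3.2//1 for a in np.radians([40,80,120,160])])
print((w2pix("top",[*(o+R@[.058,0]),.08])-[180,125])*3.2, (w2pix("top",[*o,.066])-[180,125])*3.2)
im=im[125:225,260:360];cv2.imwrite("pics/t7z.png",cv2.resize(im,None,fx=6,fy=6,interpolation=cv2.INTER_CUBIC))
```

```text
116 [array([323., 215.]), array([363., 171.]), array([423., 162.]), array([475., 193.])]
117 [array([322., 217.]), array([362., 172.]), array([422., 162.]), array([474., 192.])]
118 [array([321., 218.]), array([361., 173.]), array([420., 162.]), array([473., 191.])]
119 [array([321., 219.]), array([359., 173.]), array([419., 162.]), array([472., 190.])]
120 [array([320., 221.]), array([358., 174.]), array([417., 161.]), array([471., 189.])]
121 [array([320., 222.]), array([357., 175.]), array([415., 161.]), array([470., 188.])]
122 [array([319., 224.]), array([355., 176.]), array([414., 161.]), array([468., 186.])]
[416.8695986  152.15865709] [405.02666755 244.36270655]
```

View pics/t7z.png

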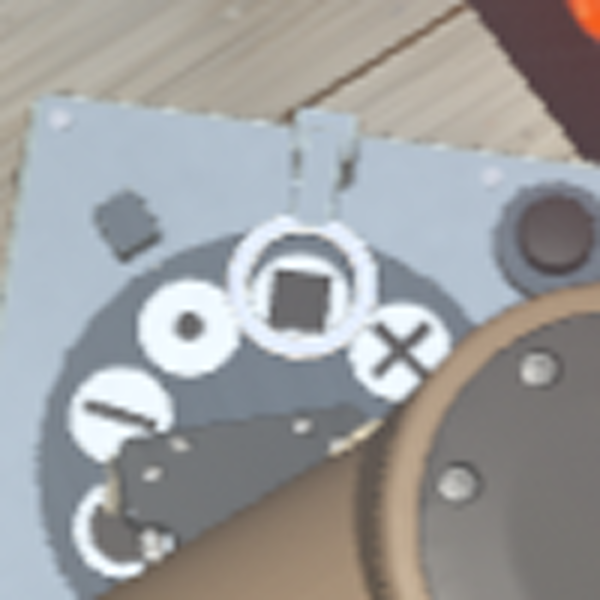

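```bash
python3 -m handwheel '[[[0,0.1,0.7,0],[0,0,0.8,0],[0.2,0,0.8,0],[0.9,-0.5,0,0],[0.9,-0.5,0,0],[0.9,-0.5,0,0],[0.9,-0.5,0,0],[0.9,-0.5,0,0]]]' 40; python3 tilt.py
```

```text
time_s: 9.75
tcp_pos: [0.6352, 0.1086, 0.1677]
eef_rot: [-97.8, 77.9, 90.0]
contact_force: [0.0, 1.3, -1.0]
gripper_width: 0.0399
tcp [0.6352 0.1086 0.1677] fing [ 0.     0.209 -0.978] jaw [-0.991 -0.132 -0.028] F [ 0.   1.3 -1. ] t 9.75
```

```bash
python3 -m handwheel '[[[0.6,-0.28,-0.6,0],[0,0,-0.8,0],[0,0,-0.6,0],[0,0,-0.2,0],[0,0,0,0]]]' 40; python3 tilt.py; python3 -c "
from h import *
zoom('top','pics/t8.png',180,125,245,165,3.2)
zoom('side','pics/s8.png',260,150,160,120,5)
cv2.imwrite('pics/w8.png',vision.capture('wrist'))"
```

```text
time_s: 10.25
tcp_pos: [0.6643, 0.0892, 0.0746]
eef_rot: [-97.5, 78.1, 89.7]
contact_force: [-0.8, 0.0, 0.4]
gripper_width: 0.0402
tcp [0.6643 0.0892 0.0746] fing [ 0.001  0.207 -0.978] jaw [-0.992 -0.123 -0.027] F [-0.8  0.   0.4] t 10.25
```

View pics/t8.png

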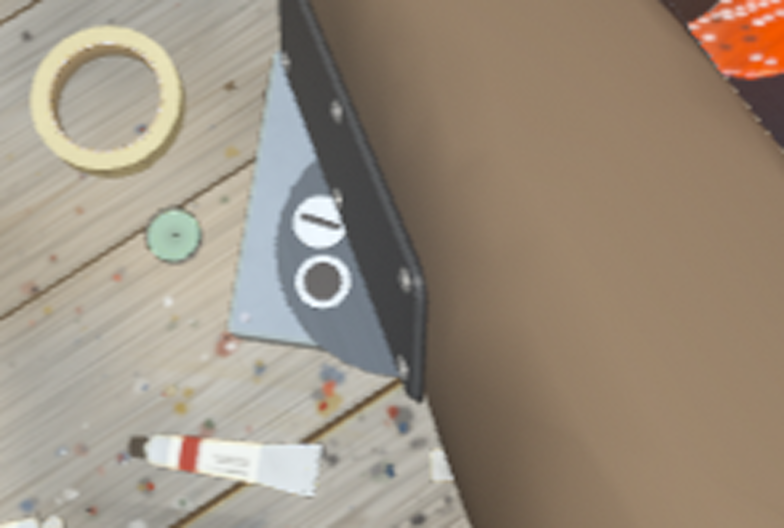

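View pics/s8.png

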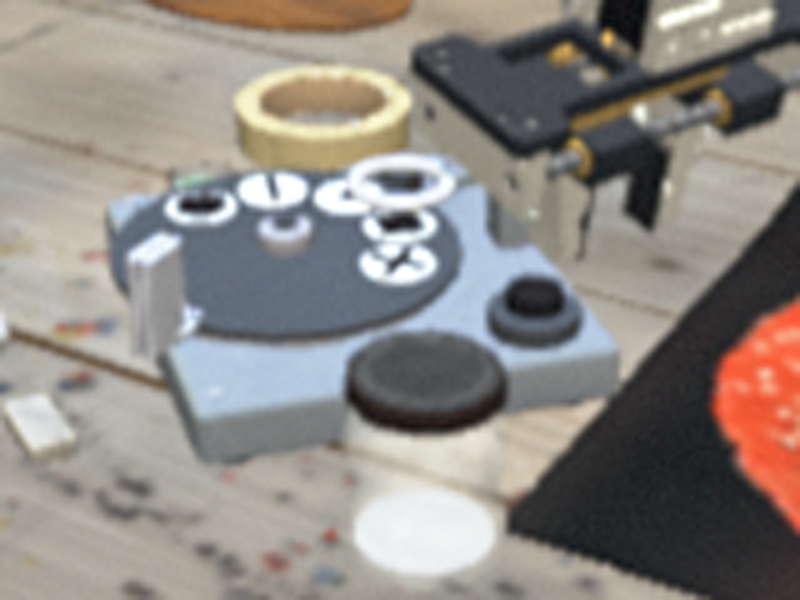

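View pics/w8.png

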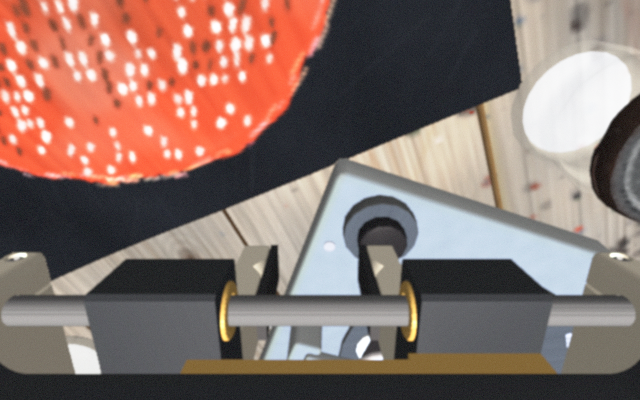

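Run:
```python
from h import *
from scipy.spatial.transform import Rotation as Ro
s=readout.get_state();M=Ro.from_euler('xyz',s['eef_rot'],degrees=True).as_matrix()
t=s['tcp_pos'];f=t+.0305*M[:,2]
for n in("side","wrist"):
    c=vision.get_calibration(n);print(n,"finger",w2pix(n,f,c),"btn",w2pix(n,[.6293,.0884,.054],c),"tcp",w2pix(n,t,c))
print(f, "side zoom finger",(w2pix("side",f)-[260,150])*5,(w2pix("side",[.6293,.0884,.054])-[260,150])*5)
print("btn from side pixel", pix2w("side",260+536/5,150+288/5,.054), "wrist", pix2w("wrist",382,236,.054))
```

```text
side finger [370.52190912 199.24573193] btn [367.33261883 208.14064894] tcp [380.84995835 195.23856435]
wrist finger [380.68634926 260.60662972] btn [385.49551844 239.50535129] tcp [321.00340113 260.5780994 ]
[0.63542621 0.08619224 0.07635271] side zoom finger [552.6095456  246.22865966] [536.66309413 290.70324468]
btn from side pixel [0.63039712 0.09069546 0.054     ] wrist [0.63178759 0.08629363 0.054     ]
```

```bash
python3 -m handwheel '[[[-0.13,0.2,-0.15,0],[0,0,-0.15,0],[0,0,0,0]]]'; python3 tilt.py
```

```text
time_s: 10.7
tcp_pos: [0.6614, 0.0999, 0.0684]
eef_rot: [-100.2, 77.9, 87.2]
contact_force: [0.2, -0.4, -0.3]
gripper_width: 0.0401
tcp [0.6614 0.0999 0.0684] fing [ 0.01   0.209 -0.978] jaw [-0.991 -0.125 -0.037] F [ 0.2 -0.4 -0.3] t 10.7
```

```bash
python3 -m handwheel '[[[0,-0.05,-0.2,0],[0,0,-0.1,0]]]'; python3 tilt.py;  python3 -m handwheel '[[[0,0,-0.15,0],[0,0,-0.15,0]]]'; python3 tilt.py
```

```text
time_s: 10.9
tcp_pos: [0.6623, 0.0985, 0.0575]
eef_rot: [-101.1, 77.9, 86.4]
contact_force: [-0.3, -0.7, 3.3]
gripper_width: 0.0398
tcp [0.6623 0.0985 0.0575] fing [ 0.013  0.21  -0.978] jaw [-0.991 -0.126 -0.04 ] F [-0.3 -0.7  3.3] t 10.9
time_s: 11.1
tcp_pos: [0.6631, 0.0985, 0.0524]
eef_rot: [-101.8, 77.8, 85.9]
contact_force: [-24.7, -0.4, 70.0]
gripper_width: 0.0402
tcp [0.6631 0.0985 0.0524] fing [ 0.015  0.21  -0.978] jaw [-0.991 -0.13  -0.043] F [-24.7  -0.4  70. ] t 11.1
```

```bash
python3 -m handwheel '[[[0,0,0.2,0],[0,0,0.4,0],[0,0,0.8,0],[0,0,0.8,0],[0.5,-0.5,0.5,0],[0,0,0,0]]]'; python3 tilt.py; python3 -c "
from h import *
zoom('top','pics/t9.png',180,125,245,165,3.2)
zoom('side','pics/s9.png',260,150,160,120,5)"
```

```text
time_s: 11.7
tcp_pos: [0.6831, 0.0776, 0.1656]
eef_rot: [-102.1, 77.8, 85.7]
contact_force: [0.8, -0.3, 0.1]
gripper_width: 0.0406
tcp [0.6831 0.0776 0.1656] fing [ 0.016  0.21  -0.978] jaw [-0.99  -0.131 -0.044] F [ 0.8 -0.3  0.1] t 11.7
```

View pics/t9.png

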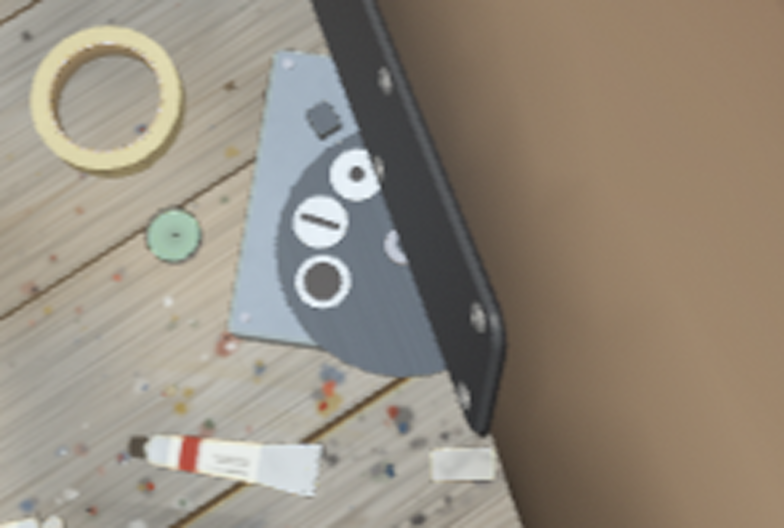

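View pics/s9.png

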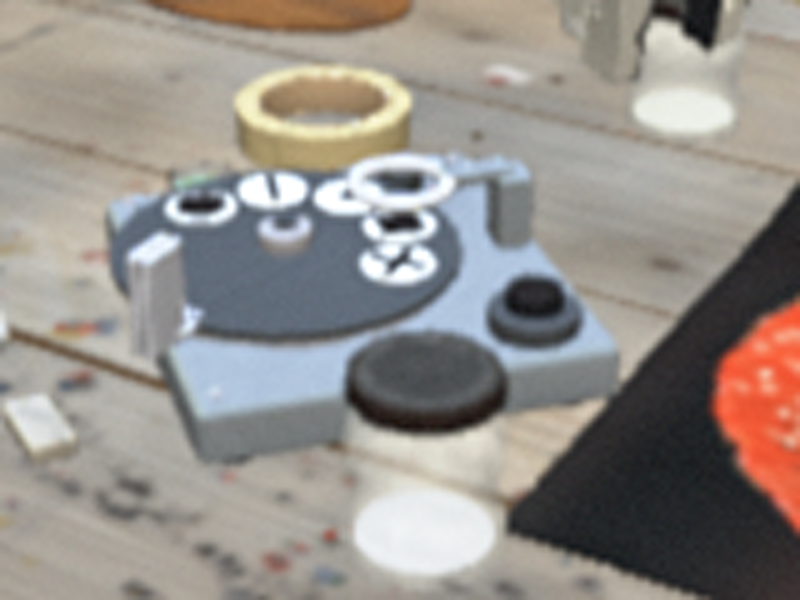

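```bash
python3 -m handwheel '[[[-0.5,0.8,0.5,0],[-0.5,0.9,0.3,0],[-0.5,0.9,0.3,0],[-0.5,0.9,0,0],[-0.5,0.9,0,0],[-0.5,0.9,0,0],[-0.5,0.9,0,0],[0,0,0,0]]]' ; python3 tilt.py; python3 -c "
from h import *
a=cv2.imread('pics/top0.png');b=vision.capture('top');d=cv2.absdiff(a,b).max(2)
c=lambda i:i[125:290,180:425]
cv2.imwrite('pics/fin.png',cv2.resize(np.vstack([c(b),cv2.cvtColor(c(d),cv2.COLOR_GRAY2BGR)]),None,fx=1.8,fy=1.8))
a=cv2.imread('pics/side0.png');b=vision.capture('side');print(cv2.absdiff(a,b)[210:270,325:365].max(),cv2.absdiff(a,b)[225:245,255:280].max())"
```

```text
time_s: 12.6
tcp_pos: [0.5262, 0.3334, 0.1931]
eef_rot: [-95.4, 78.2, 92.0]
contact_force: [0.1, -1.1, 1.1]
gripper_width: 0.04
tcp [0.5262 0.3334 0.1931] fing [-0.007  0.205 -0.979] jaw [-0.992 -0.126 -0.019] F [ 0.1 -1.1  1.1] t 12.6
158 7
```

View pics/fin.png

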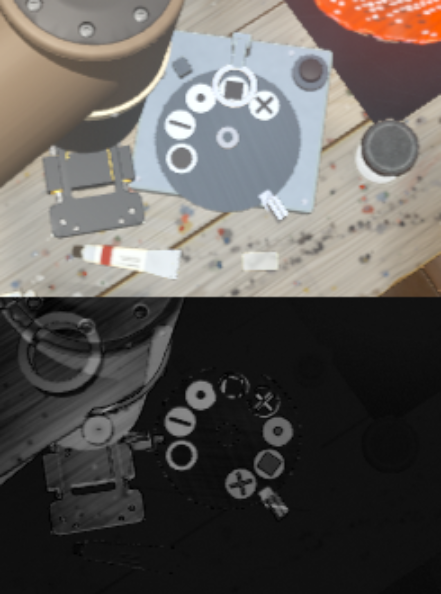

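```bash
python3 -c "
from plant import close_job
print(close_job())"
```

```text
the job is handed in; nothing more can be done
None
```

The square mask is clicked in under the lens ring, and the button was then pressed once and has come back up. The job was handed in at about 12.7 s on the robot's clock, and no verdict came back.

- **Mask wheel:** I pushed the tab with the shut fingers, without pinching it, from about 3.5° through the clicks. With the fingers withdrawn, the top picture put the wheel at about 120.3°, against 120° for the square. The last picture still shows the square under the ring.
- **Button:** I pressed with one finger. The tool force rose from 3 N to 70 N, far past the 5 N for full travel, and the fingertip ended about where the cap bottoms. The side picture afterwards shows the cap up. I had no direct reading of the button's travel.
- **Loose things:** In the pictures, the tube, eraser, jar, tape roll and tea light stayed where they were. The side-picture difference check on the jar gave a large value (158). I put that down to the turned wheel being in the same crop, since the top picture shows the jar unmoved, but I did not check it separately.
- **Off plan:**
  - The hand tilted about 12° under the push, and I could not correct it with the available moves.
  - One push stalled at about 14 N, so I backed off, turned the hand and pushed again.
  - The 70 N on the button was more than I intended, though still under the 120 N wrist limit. It was on a fingertip, so I don't count it against the 40 N arm-and-body limit.

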